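Unhitch the sample heater's hold-down arm and hold it up

ROBOT

A 6-joint arm with a two-finger parallel gripper is mounted at the origin on the work surface. World frame = base frame: x ahead of the robot, y to its left, z up, the work surface at z = 0. Lengths are in m, angles in rad, forces in N, time in s.
With the tool pointing down it reaches from about 0.375 to 0.975 m from the base axis. Payload 3.8 kg.
Tool frame: the origin (TCP) lies at the very end of the fingers, on their centre line; the grasp point (between the pads) lies 19 mm behind it; z points along the fingers, y is the direction in which the jaws open and shut (so a half turn about z gives the same grasp; the last joint's range is limited). The gripper opens to 88 mm and grips with 3 to 60 N. Pads are 18 mm wide; open, the fingers measure 123 mm over their backs; the gripper's body (75 mm by 187 mm) begins 45 mm behind the grasp point.
Start: joints at [1.079, 0.264, 1.604, -0, 1.274, -0.037], TCP at [0.297, 0.606, 0.239] pointing down, gripper open.
Joint ranges: [-2.63, 2.63], [-0.94, 2.18], [0.31, 2.57], [-1.31, 4.45], [0, 2.66], [-2.55, 2.55]. Speed limits (rad/s): [2.57, 2.57, 3.14, 3.14, 3.14, 3.14].

INTERFACE

Orientations are given as a unit quaternion [w, x, y, z].
In Python, from cell import ctrl gives the robot as it stands. The module is installed in compiled form; this text tells all that it offers.
- The arm moves only by the tool carry_out, never from a script. Its argument "targets" is a list that holds one entry, the list of rows, each a list of 7 numbers: the shift along the world's x, y, z in mm, then the turn, a rotation vector about the world's x, y, z in degrees, then the finger opening in mm, from 0 to 88.1. In form: [[[x, y, z, wx, wy, wz, claw], ...]]. A call has 1 to 10 rows; each row shifts and turns the commanded pose from where the row before left it; what a row does not reach is not made up. A row lasts 1/12 s, in which the tool goes at most 41.7 mm and 7.16 degrees, less where a joint would pass 70% of its speed; a pose out of reach is approached as far as the arm can. A call is refused whole if a number of a shift passes 41.7 or a number of a turn 7.16, either way. A call with a gripper value outside its range is refused whole. The fingers move at their own pace and stop on an object; "squeeze" is the grip in N (left out, the last holds). Time passes only in rows, so rows that do not move let the fingers close. It gives the time, the measured TCP pose, the force and the opening at its end, in the units of the state.
- ctrl.get_obs(): the state, without advancing time (a new reading comes with each control period).
- ctrl.capture(name): name is "scene" or "top" or "wrist"; returns a dict with "pixels" (480x640x3 uint8, red, green, blue), "fovy" (degrees; the focal length in pixels is half the picture's height over the tangent of half this angle, whatever the lens; pixels are square), "cx", "cy" (the principal point, pixels), "k1" (the pictures are not rectified: a ray, as slopes to the right and down, at radius r is drawn at 1 + k1 r^2 times it, then the intrinsics apply), "R" (3x3) and "t" (3): a world point X has camera coordinates R X + t. Camera axes: x right, y down, z forward; pixel columns grow to the right and rows downward; lengths in m; the calibration is good to about 2 mm. A picture is of the moment at which its call begins. There is no depth.
- ctrl.hand_in(): hands the job in, once; it reports no verdict.
The state is a dict: "clock": time; "q": joint angles; "joint_velocities": joint speeds; "effort": joint torques, N m; "eef_pos": TCP position; "orientation": TCP orientation; "force": force on the tool from outside, world axes, zero at the start; "ft_torque": the same for the moment, N m; "grip_width": opening from 0.0 (shut) to 1.0 (fully open).
Only numpy, scipy, OpenCV 4.12 (cv2) and the standard library are available. Lean on these libraries where they do the work, as an engineer would, in place of code of your own. Each camera call takes 0.05 s, during which the arm holds its last target.

TASK

Open the bench heater: pull the green latch tab sideways, away from the yellow coupler and against its spring, so that the coupler comes free of the ball, then lift the hold-down arm by the coupler end to about 20 degrees (coupler roughly 90 mm up). Finish while still holding it there with the gripper, steady - it drops if let go - and leave the bottle, flask and beaker around it where they stand.

Things in the scene. Friction and masses are not known exactly. Their poses are not given: they have to be found in the camera images.
- tab (a point): Point on the centre line of the green upright latch tab (12 mm thick along x, 24 mm wide along y), 25 mm below its top edge, 32 mm above the yellow coupler's top, whose edge is 4 mm from the tab's inner face; 185 mm above the table at the start. Good grip: fingers closing along x. +x = pull direction, away from the coupler and parallel to the arm's hinge axis; y along the arm to its hinge; z up the tab. Turns with the arm.
- latch (a joint): Latch travel, m: 0 = sprung closed, two prongs under the ball lock the arm down; grows as the tab is pulled outward. Ball free from 0.017, end stop 0.028, a good pull is 0.022. The spring pulls back 4 N at 0, 9.5 N at 0.022, and closes the latch when let go: keep it pulled until the coupler is 25 mm up or more. Lifting before pulling jams it.
- hold_arm (a joint): Angle of the hold-down arm, rad: 0 = down on the ball, grows as the coupler end is lifted, stop at 0.9. Locked near 0 (0.01 play) while the latch is closed. It weighs 0.3 to 0.65 kg with its lid (2 to 4 N at the tab) and falls when let go.
- hinge_mid (a point): Centre of the arm's hinge, 145 mm above the table, at the end of the arm away from the coupler. Axis level, along this point's x; the arm rises by turning about -x. In this point's axes (they turn with the arm) the tab point lies at x = +30 mm plus the latch travel, y = -260 mm, z = +40 mm.
- coupler (a point): Centre of the top face of the yellow coupler, a 40 x 46 mm cap that sits over the ball at the free end of the aluminium arm (28 mm wide, 16 mm thick). With the arm down it is 153 mm above the table.
- ball (a point): Centre of the steel ball stud, 25 mm diameter, fixed, 125 mm above the table on a dark post; hidden under the coupler at the start.
- heater: The fixed bench heater: grey base plate 170 x 350 x 12 mm, metal drum 146 mm across and 110 mm high in its middle, ball post at its local y = -130 mm, hinge fork (up to 158 mm high) at y = +130 mm, hold-down arm with round lid across the top. Origin under the centre of the base plate.
- amber_bottle: Bystander: loose amber bottle with blue cap, 60 mm across, 130 mm high, origin under its base. Leave alone.
- flask: Bystander: loose conical glass flask, 72 mm across, 100 mm high, origin under its base. Leave alone.
- beaker: Bystander: loose white beaker, 56 mm across, 70 mm high, origin under its base. Leave alone.

How it is judged:
By the outcome, as a careful person would: the job done as asked, in the order asked, and still so for the second after the job is handed in, while the arm keeps its last pose, push and grip.
It also fails if it takes over 35 s, if anything falls off the work surface, if the arm or the gripper's body presses on something with over 40 N, if the wrist force passes 120 N, or if a joint passes its speed limit or range.

## Working session

There is one attempt and no reset: what is moved stays moved. The work goes in short steps, Python scripts to look and compute and a tool call to move; the robot and the scene stay as the last step left them, time stands still between calls to the robot, and variables do not carry over. Pictures are saved under pics/ and viewed, and the job is handed in when it is done.

Besides the shell and the picture viewer there is one more tool, called as name(argument=value, ...), one argument or row to a line, values as JSON. carry_out: Moves the arm, as the interface text tells. Its arguments: {"type":"object","properties":{"targets":{"type":"array"},"squeeze":{"type":"number"}},"required":["targets"]}

```bash
mkdir -p pics; cat > h.py <<'E'
import numpy as np, cv2, pickle
from cell import ctrl
def snap(n,f):
    c=ctrl.capture(n); cv2.imwrite(f'pics/{f}.png',cv2.cvtColor(np.asarray(c['pixels']),cv2.COLOR_RGB2BGR)); pickle.dump(c,open(f'pics/{f}.pkl','wb')); return c
def load(f): return pickle.load(open(f'pics/{f}.pkl','rb'))
def K(c):
    f=240/np.tan(np.radians(c['fovy'])/2); return np.array([[f,0,c['cx']],[0,f,c['cy']],[0,0,1.]])
def proj(c,X):
    R=np.array(c['R']);t=np.array(c['t'])
    return cv2.projectPoints(np.array(X,float).reshape(-1,3),cv2.Rodrigues(R)[0],t,K(c),np.array([c['k1'],0,0,0.]))[0].reshape(-1,2)
def ray(c,uv):
    p=cv2.undistortPoints(np.array(uv,float).reshape(-1,1,2),K(c),np.array([c['k1'],0,0,0.])).reshape(-1,2)
    R=np.array(c['R']);t=np.array(c['t']); d=np.c_[p,np.ones(len(p))]@R
    return -R.T@t,d
def atz(c,uv,z):
    o,d=ray(c,uv); return o+d*((z-o[2])/d[:,2])[:,None]
E
python3 - <<'E'
from h import *
for n in ['scene','top','wrist']:
    c=snap(n,n+'0'); print(n,c['fovy'],c['k1'],-np.array(c['R']).T@c['t'])
print(ctrl.get_obs())
E
```

```text
scene 57.117849382223845 0.03583888718154925 [1.19430753 0.18314653 0.68442277]
top 54.879354855481665 0.009880102271317737 [ 0.47903365 -0.0014864   1.05740253]
wrist 66.93033460460904 -0.05842770205870337 [0.23592128 0.63610291 0.38421909]
{'clock': 0.15, 'q': array([ 1.07905954e+00,  2.64589257e-01,  1.60502776e+00, -1.81254723e-05,
        1.27373182e+00, -3.69035344e-02]), 'joint_velocities': array([-3.86011071e-04, -3.34735501e-03, -3.89354798e-03,  6.51766972e-04,
       -5.43334029e-04,  9.76733217e-06]), 'effort': array([ 8.92640164e-04, -5.02846956e+01, -3.57470155e+01,  7.30884285e-02,
        2.49880110e-02, -1.01874400e-04]), 'eef_pos': array([0.29628656, 0.60588858, 0.23768544]), 'orientation': array([-2.21042060e-04,  2.25458740e-01,  9.74252321e-01, -8.49860918e-04]), 'force': array([-0.90314955, -0.43794769, -0.05621822]), 'ft_torque': array([ 0.00428   , -0.04007452, -0.01099073]), 'grip_width': 0.9978343128744281}
```

View pics/scene0.png

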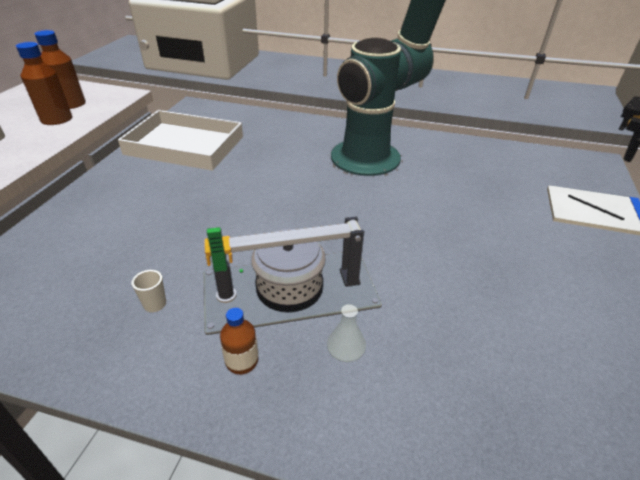

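View pics/top0.png

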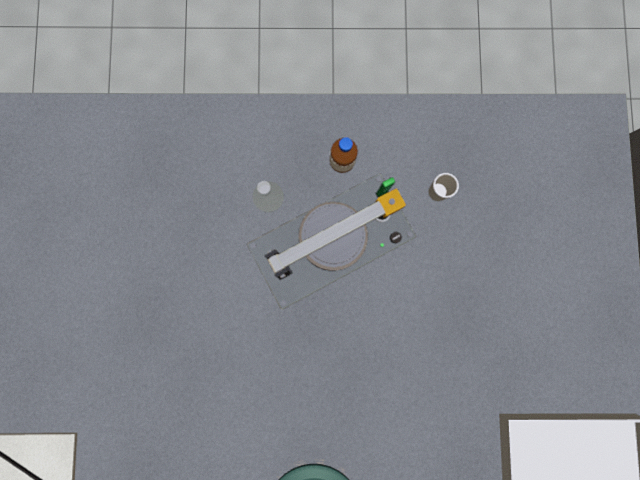

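View pics/wrist0.png

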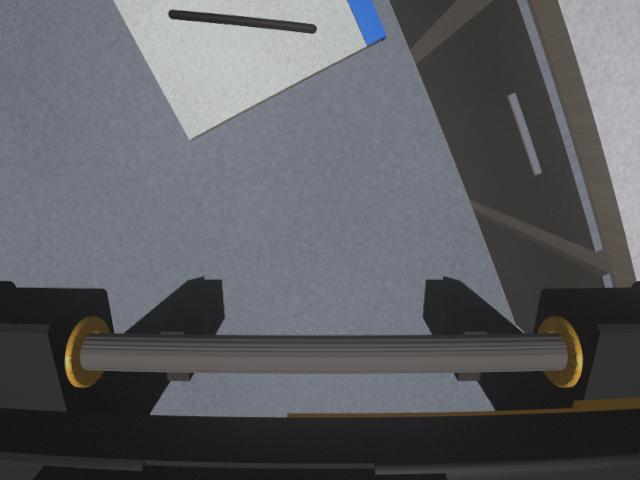

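```bash
python3 - <<'E'
import cv2
a=cv2.imread('pics/top0.png')[120:320,230:470]; cv2.imwrite('pics/top0z.png',cv2.resize(a,None,fx=3.3,fy=3,interpolation=3)[:, :] if 0 else cv2.resize(a,None,fx=3,fy=3,interpolation=3))
a=cv2.imread('pics/scene0.png')[200:390,120:390]; cv2.imwrite('pics/scene0z.png',cv2.resize(a,None,fx=2.9,fy=2.9,interpolation=3))
E
```

```text
(no output)
```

View pics/top0z.png

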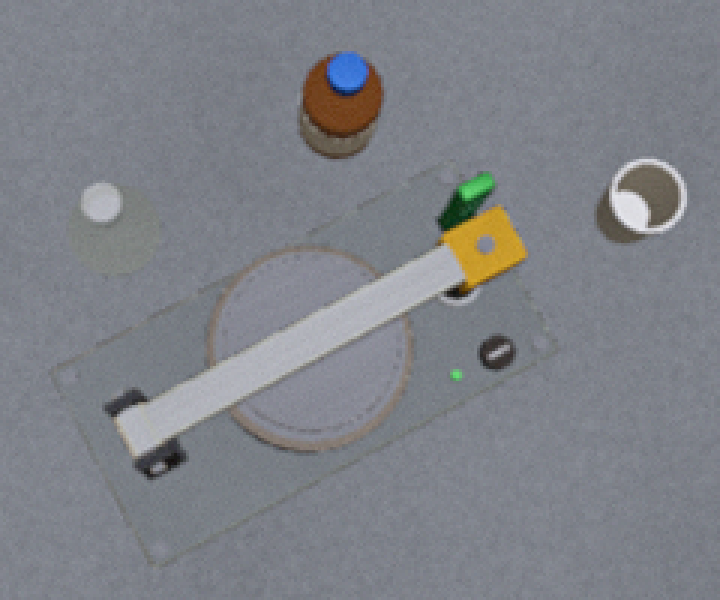

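View pics/scene0z.png

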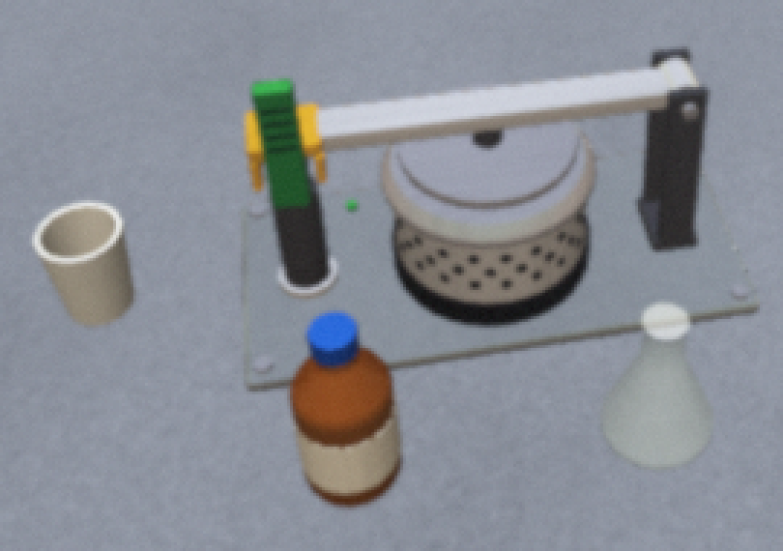

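```bash
cat > fit.py <<'E'
from h import *
from scipy.optimize import least_squares
ct=load('top0'); cs=load('scene0')
zt=lambda p:np.array(p,float)/3+[230,120]
zs=lambda p:np.array(p,float)/2.9+[120,200]
# local (heater) points; x=pull dir
obs=[]
for L,p in [((.085,.175,.012),(50,373)),((-.085,.175,.012),(155,568)),((-.085,-.175,.012),(558,348)),
  ((0,-.130,.153),(485,246)),((.030,-.130,.210),(477,186))]: obs.append((ct,L,zt(p)))
for L,p in [((.085,-.175,.012),(248,385)),((.085,.175,.012),(757,305)),((.030,-.130,.210),(273,88))]: obs.append((cs,L,zs(p)))
def W(v,L):
    x,y,a=v; c,s=np.cos(a),np.sin(a); return np.array([x+c*L[0]-s*L[1],y+s*L[0]+c*L[1],L[2]])
def res(v): return np.concatenate([proj(c,W(v,L))[0]-p for c,L,p in obs])
r=min((least_squares(res,[.55,-.02,a]) for a in np.linspace(-3,3,7)),key=lambda r:r.cost)
if __name__=='__main__':
    print(r.x,np.degrees(r.x[2]));print(r.fun.reshape(-1,2).round(1))
    print('tab',W(r.x,(.03,-.13,.185)),'ball',W(r.x,(0,-.13,.125)),'hinge',W(r.x,(0,.13,.145)))
    print('bottle',atz(ct,[zt((348,73))],.13),'beaker',atz(ct,[zt((648,195))],.07),'flask',atz(ct,[zt((101,203))],.1))
E
python3 fit.py
```

```text
[ 0.59467589 -0.04179063  0.49582235] 28.408527972489544
[[-1.  -0.4]
 [-0.8  1.2]
 [ 0.4  0.3]
 [-0.5 -0.7]
 [-0.7 -0.4]
 [-1.6 -0. ]
 [ 0.9 -1.1]
 [-1.3 -0.9]]
tab [ 0.68291139 -0.14186308  0.185     ] ball [ 0.65652406 -0.15613574  0.125     ] hinge [0.53282772 0.07255448 0.145     ]
bottle [[ 0.78081618 -0.06897484  0.13      ]] beaker [[ 0.70887681 -0.29084256  0.07      ]] flask [[0.69642777 0.10341911 0.1       ]]
```

carry_out(
  targets=[
    [[8,-16,8,0,0,-1.7,60],[16,-32,8,0,0,-1.7,60],[16,-32,8,0,0,-1.7,60],[16,-32,8,0,0,-1.7,60],[16,-32,8,0,0,-1.7,60],[16,-32,8,0,0,-1.7,60],[16,-32,8,0,0,-1.7,60],[16,-32,4,0,0,-1.7,60],[16,-32,0,0,0,-1.7,60],[16,-32,0,0,0,-1.7,60]],
  ],
  squeeze=30,
)

```text
clock: 0.98
eef_pos: [0.4491, 0.2999, 0.2998]
orientation: [0.001, 0.368, 0.93, 0.0]
force: [1.0, 0.4, 0.1]
grip_width: 0.68
```

carry_out(
  targets=[
    [[16,-32,0,0,0,-1.8,60],[16,-32,0,0,0,-1.8,60],[16,-32,0,0,0,-1.8,60],[16,-32,0,0,0,-1.8,60],[16,-32,0,0,0,-1.8,60],[16,-32,0,0,0,-1.8,60],[16,-32,0,0,0,-1.8,60],[16,-32,0,0,0,-1.8,60],[8,-16,0,0,0,-1.8,60],[0,0,0,0,0,-1.8,60]],
  ],
)

```text
clock: 1.82
eef_pos: [0.5854, 0.0257, 0.2988]
orientation: [0.001, 0.511, 0.86, -0.001]
force: [-0.8, 0.4, -0.6]
grip_width: 0.684
```

```bash
python3 - <<'E'
from h import *
o=ctrl.get_obs();print(o['clock'],o['eef_pos'],o['orientation'],o['force'],o['grip_width'])
snap('wrist','w1');snap('top','t1');snap('scene','s1')
E
```

```text
1.8167 [0.58536608 0.02567621 0.29877514] [ 6.55899747e-04  5.10978757e-01  8.59592743e-01 -7.71439696e-04] [-0.8091054   0.42408442 -0.57278728] 0.6836206283805948
```

View pics/w1.png

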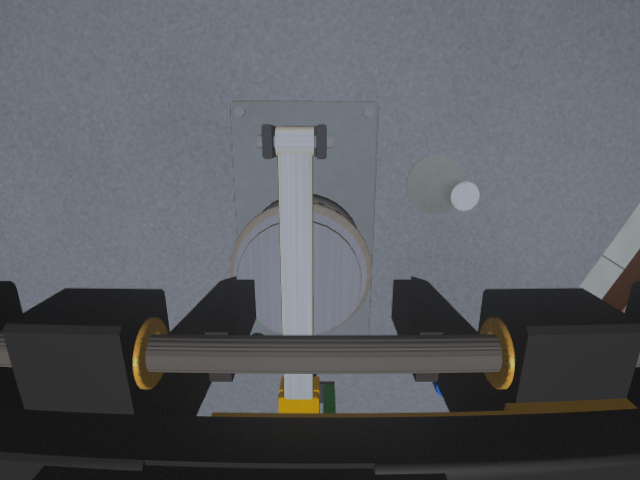

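View pics/s1.png

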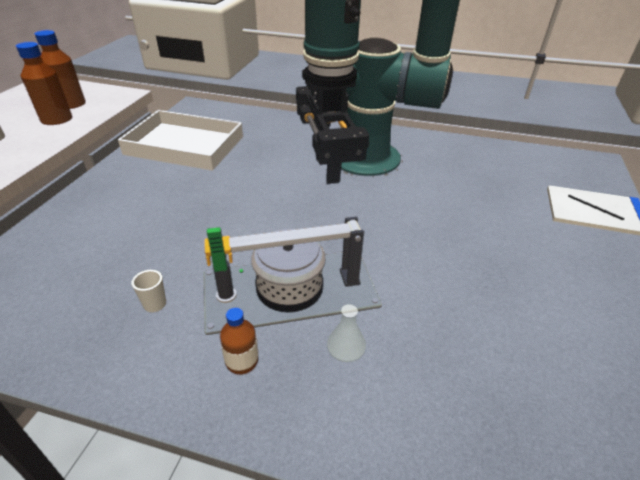

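```bash
python3 - <<'E'
from fit import *
c=load('w1')
for L in [(.085,.175,.012),(-.085,.175,.012),(0,.13,.153),(.02,-.107,.153),(-.02,-.107,.153),(.014,0,.153),(-.014,0,.153),(.036,-.118,.21)]: print(L,proj(c,W(r.x,L))[0].round(1))
a=cv2.imread('pics/w1.png')[80:430,200:450]; cv2.imwrite('pics/w1z.png',cv2.resize(a,None,fx=1.7,fy=1.7,interpolation=3))
E
```

```text
(0.085, 0.175, 0.012) [378.  101.6]
(-0.085, 0.175, 0.012) [228.1 101.8]
(0, 0.13, 0.153) [293.5 142.8]
(0.02, -0.107, 0.153) [319.6 398.9]
(-0.02, -0.107, 0.153) [278.  398.7]
(0.014, 0, 0.153) [312.5 296.5]
(-0.014, 0, 0.153) [280.5 296.5]
(0.036, -0.118, 0.21) [338.3 456.5]
```

View pics/w1z.png

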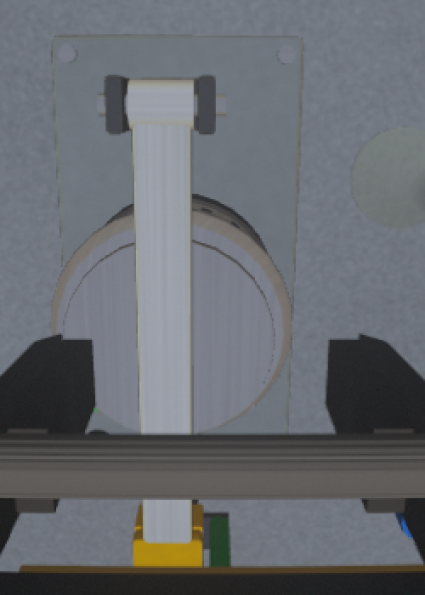

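carry_out(
  targets=[
    [[10,-17,0,0,0,0,50],[19,-33,0,0,0,0,50],[19,-33,0,0,0,0,50],[19,-33,0,0,0,0,50],[19,-33,0,0,0,0,50],[10,-17,0,0,0,0,50],[1.5,-1.5,-15,0,0,0,50],[0,0,-25,0,0,0,50],[0,0,-15,0,0,0,50],[0,0,0,0,0,0,50]],
  ],
)

```text
clock: 2.8
eef_pos: [0.6786, -0.135, 0.2379]
orientation: [-0.005, 0.507, 0.862, -0.001]
force: [-0.8, 1.1, -0.6]
grip_width: 0.57
```

```bash
python3 - <<'E'
from h import *
o=ctrl.get_obs();print(o['clock'],o['eef_pos'],o['orientation'],o['force'],o['grip_width'])
snap('scene','s2');snap('top','t2');snap('wrist','w2')
a=cv2.imread('pics/s2.png')[150:350,110:360]; b=cv2.imread('pics/t2.png')[120:320,300:450]
cv2.imwrite('pics/c2.png',np.hstack([cv2.resize(a,None,fx=2,fy=2,interpolation=3),cv2.resize(b,None,fx=2,fy=2,interpolation=3)]))
E
```

```text
2.8 [ 0.67862341 -0.13504248  0.2379197 ] [-0.00453474  0.50734244  0.86173181 -0.00117379] [-0.80594342  1.10417734 -0.57662607] 0.5699187753294949
```

View pics/c2.png

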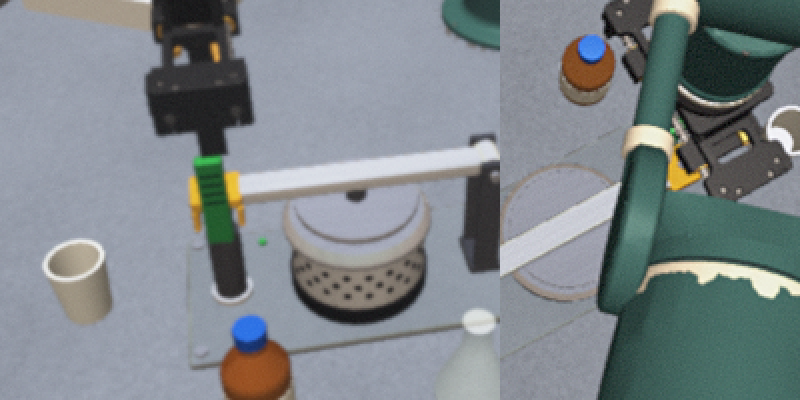

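View pics/w2.png

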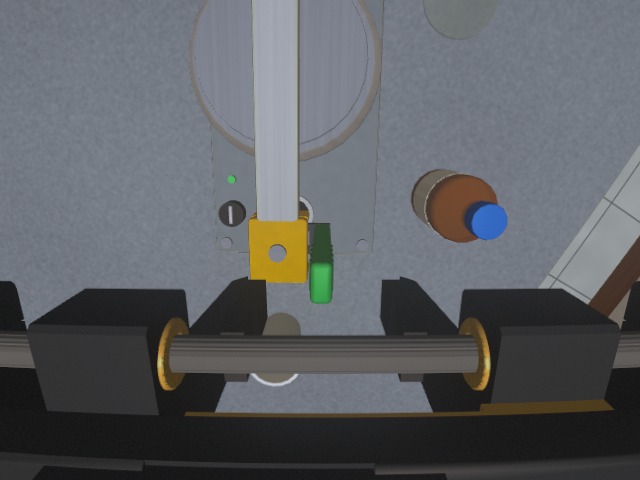

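```bash
python3 - <<'E'
from fit import *
c=load('w2')
for L in [(0,-.13,.153),(.03,-.13,.21),(.036,-.118,.21),(.036,-.142,.21),(.024,-.142,.21)]: print(L,proj(c,W(r.x,L))[0].round(1))
print(atz(c,[(320.5,283)],.21),atz(c,[(277.5,253)],.153))
o=ctrl.get_obs(); from scipy.spatial.transform import Rotation as Ro
q=o['orientation'];M=Ro.from_quat(q[[1,2,3,0]]).as_matrix();print(M.round(3))
T=M.T@(W(r.x,(.03,-.13,.185))-o['eef_pos']);print('tab in tool',T)
a=cv2.imread('pics/w2.png')[180:320,220:380]; cv2.imwrite('pics/w2z.png',cv2.resize(a,None,fx=4,fy=4,interpolation=3))
E
```

```text
(0, -0.13, 0.153) [278.3 253.4]
(0.03, -0.13, 0.21) [321.8 285.9]
(0.036, -0.118, 0.21) [333.5 264.6]
(0.036, -0.142, 0.21) [332.7 306.7]
(0.024, -0.142, 0.21) [310.5 306.5]
[[ 0.6815261  -0.14073785  0.21      ]] [[ 0.65589697 -0.15613572  0.153     ]]
[[-0.485  0.874  0.   ]
 [ 0.874  0.485  0.   ]
 [ 0.     0.    -1.   ]]
tab in tool [-0.00578822 -0.00190032  0.05913899]
```

View pics/w2z.png

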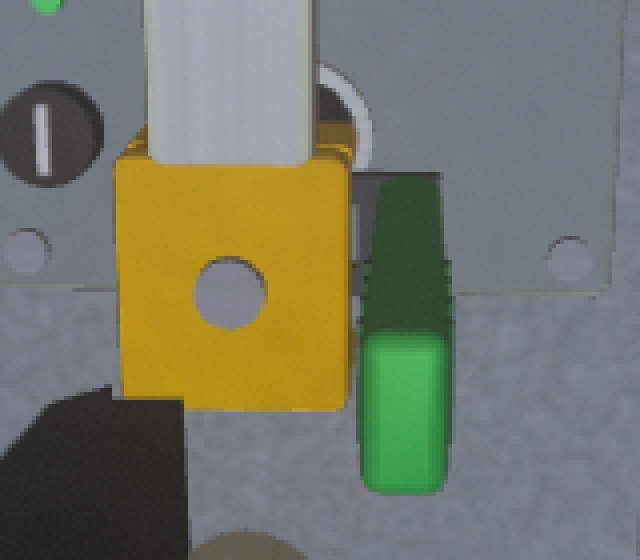

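carry_out(
  targets=[
    [[2,-3,-12,0,0,-0.5,50],[1.5,-3,-20,0,0,0,50],[0,0,-22,0,0,0,50],[0,0,-12,0,0,0,50],[0,0,-6,0,0,0,50],[0,0,0,0,0,0,50],[0,0,0,0,0,0,50]],
  ],
)

```text
clock: 3.53
eef_pos: [0.6859, -0.1431, 0.1722]
orientation: [0.0, 0.512, 0.859, 0.0]
force: [0.7, 0.0, 1.2]
grip_width: 0.566
```

```bash
python3 - <<'E'
from h import *
o=ctrl.get_obs();print(o['clock'],o['eef_pos'],o['orientation'],o['force'],o['grip_width'])
snap('scene','s3');snap('wrist','w3')
a=cv2.imread('pics/s3.png')[150:350,110:310]; b=cv2.imread('pics/w3.png')[100:400,200:440]
cv2.imwrite('pics/c3.png',np.hstack([cv2.resize(a,(400,400),interpolation=3),cv2.resize(b,(320,400),interpolation=3)]))
E
```

```text
3.5333 [ 0.68587458 -0.14305366  0.17224791] [2.97355713e-04 5.11690114e-01 8.59170020e-01 1.22161043e-04] [0.70553119 0.0289162  1.19535545] 0.566304104617801
```

View pics/c3.png

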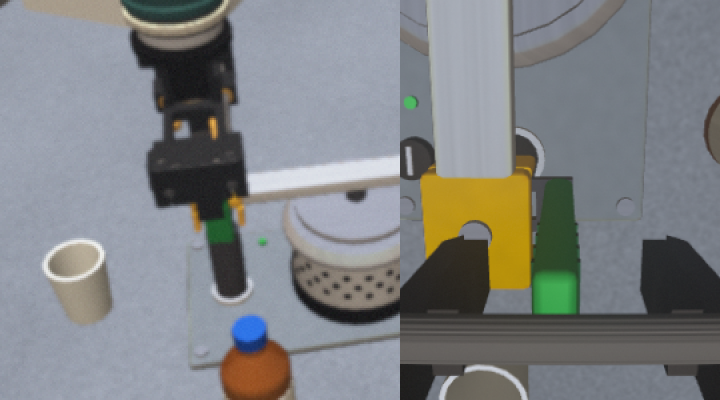

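carry_out(
  targets=[
    [[-4,2,-5,0,0,0,30],[0,0,0,0,0,0,25],[0,0,0,0,0,0,25],[0,0,0,0,0,0,18],[0,0,0,0,0,0,18]],
  ],
)

```text
clock: 4.05
eef_pos: [0.6816, -0.1411, 0.167]
orientation: [0.0, 0.512, 0.859, 0.0]
force: [0.7, 0.2, 0.3]
grip_width: 0.22
```

```bash
python3 - <<'E'
from h import *
o=ctrl.get_obs();print(o['clock'],o['eef_pos'],o['orientation'],o['force'],o['grip_width'])
snap('scene','s4');snap('wrist','w4')
a=cv2.imread('pics/s4.png')[150:350,110:310]; b=cv2.imread('pics/w4.png')[100:400,200:440]
cv2.imwrite('pics/c4.png',np.hstack([cv2.resize(a,(400,400),interpolation=3),cv2.resize(b,(320,400),interpolation=3)]))
E
```

```text
4.05 [ 0.68161428 -0.14111447  0.16697708] [2.03957898e-04 5.11704478e-01 8.59161499e-01 6.93277612e-05] [0.65351843 0.15195411 0.32976027] 0.22026001596455888
```

View pics/c4.png

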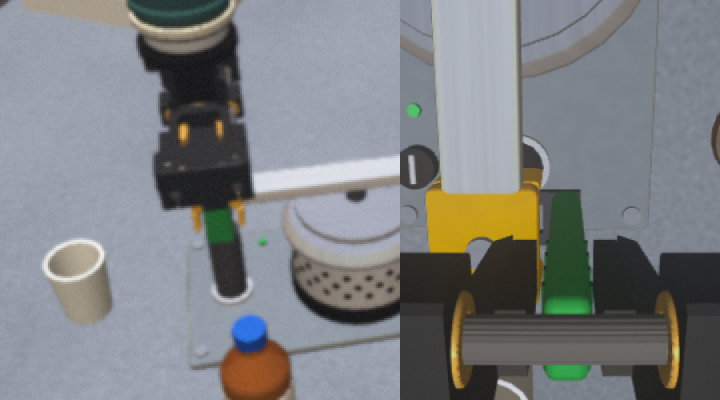

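carry_out(
  targets=[
    [[0,0,0,0,0,0,0],[0,0,0,0,0,0,0],[0,0,0,0,0,0,0]],
  ],
  squeeze=40,
)

```text
clock: 4.4
eef_pos: [0.6821, -0.1409, 0.1668]
orientation: [0.0, 0.512, 0.859, 0.0]
force: [2.7, 0.6, -1.3]
grip_width: 0.132
```

carry_out(
  targets=[
    [[3.5,1.9,0,0,0,0,0],[3.5,1.9,0,0,0,0,0],[3.5,1.9,0,0,0,0,0],[3.5,1.9,0,0,0,0,0],[3.5,1.9,0,0,0,0,0],[2,1.1,0,0,0,0,0],[0,0,0,0,0,0,0],[0,0,0,0,0,0,0]],
  ],
)

```text
clock: 5.07
eef_pos: [0.6991, -0.1318, 0.1666]
orientation: [-0.002, 0.512, 0.859, -0.002]
force: [-7.3, -4.8, 4.2]
grip_width: 0.132
```

```bash
python3 - <<'E'
from h import *
o=ctrl.get_obs();print(o['clock'],o['eef_pos'],o['orientation'],o['force'],o['ft_torque'],o['grip_width'])
snap('scene','s5');snap('wrist','w5')
a=cv2.imread('pics/s5.png')[150:350,110:310]; b=cv2.imread('pics/w5.png')[100:400,200:440]
cv2.imwrite('pics/c5.png',np.hstack([cv2.resize(a,(400,400),interpolation=3),cv2.resize(b,(320,400),interpolation=3)]))
E
```

```text
5.0667 [ 0.69910621 -0.13175937  0.16661124] [-0.00166288  0.51171565  0.85915074 -0.00208295] [-7.2734722  -4.81321608  4.16096602] [-0.64541609  1.16579662 -0.12907305] 0.13248615839981093
```

View pics/c5.png

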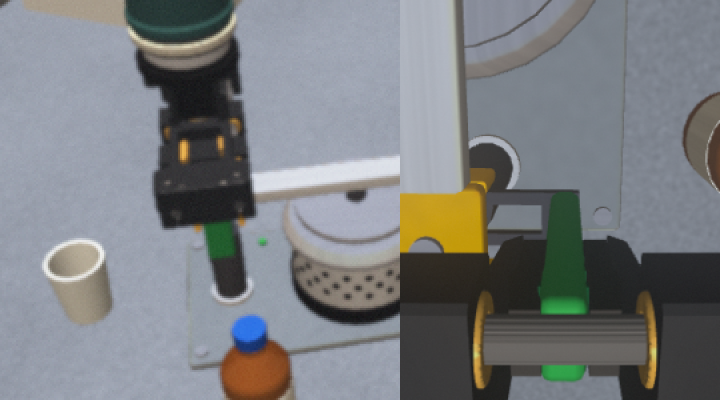

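carry_out(
  targets=[
    [[2,1.1,0,0,0,0,0],[1.2,0.7,0,0,0,0,0],[0,0,0,0,0,0,0]],
  ],
)

```text
clock: 5.42
eef_pos: [0.7021, -0.1302, 0.1666]
orientation: [-0.002, 0.512, 0.859, -0.002]
force: [-8.3, -4.9, 3.7]
grip_width: 0.138
```

```bash
python3 - <<'E'
from h import *
o=ctrl.get_obs();p=o['eef_pos'];print(p,o['force']);a=np.radians(28.4)
d=p[:2]-[.6821,-.1409];print('travel',d@[np.cos(a),np.sin(a)])
y0,z0=-.26,p[2]-.145
prev=(y0,z0)
for t in [1,2.5]+list(np.arange(4,21,1.5))+[20]:
    t=np.radians(t);y=y0*np.cos(t)+z0*np.sin(t);z=z0*np.cos(t)-y0*np.sin(t)
    dy,dz=(y-prev[0])*1e3,(z-prev[1])*1e3;prev=(y,z);print(round(np.degrees(t),1),np.round([-np.sin(a)*dy,np.cos(a)*dy,dz],2))
print(1.5*np.cos(a),1.5*np.sin(a))
E
```

```text
[ 0.70209976 -0.13015357  0.16660162] [-8.34967812 -4.91537392  3.68450429]
travel 0.022704027579750846
1.0 [-0.2   0.37  4.53]
2.5 [-0.37  0.68  6.79]
4.0 [-0.45  0.84  6.76]
5.5 [-0.54  0.99  6.74]
7.0 [-0.62  1.15  6.7 ]
8.5 [-0.7   1.3   6.67]
10.0 [-0.79  1.45  6.63]
11.5 [-0.87  1.61  6.58]
13.0 [-0.95  1.76  6.53]
14.5 [-1.03  1.91  6.48]
16.0 [-1.11  2.05  6.42]
17.5 [-1.19  2.2   6.35]
19.0 [-1.27  2.35  6.29]
20.5 [-1.35  2.49  6.22]
20.0 [ 0.46 -0.85 -2.06]
1.3194728592999247 0.7134363136054128
```

carry_out(
  targets=[
    [[-0.2,0.4,4.5,-0.9,-0.5,0,0],[-0.4,0.7,6.8,-1.3,-0.7,0,0],[-0.5,0.8,6.8,-1.3,-0.7,0,0],[-0.5,1.0,6.7,-1.3,-0.7,0,0]],
  ],
)

```text
clock: 5.75
eef_pos: [0.6996, -0.128, 0.1895]
orientation: [0.039, 0.512, 0.858, -0.028]
force: [-7.4, -6.0, -2.0]
grip_width: 0.133
```

```bash
python3 - <<'E'
from h import *
o=ctrl.get_obs();print(o['clock'],o['eef_pos'],o['orientation'],o['force'],o['ft_torque'],o['grip_width'])
snap('scene','s6')
a=cv2.imread('pics/s6.png')[150:400,110:410]
cv2.imwrite('pics/c6.png',cv2.resize(a,None,fx=2,fy=2,interpolation=3))
E
```

```text
5.75 [ 0.69956551 -0.12804909  0.18947275] [ 0.03861935  0.51153012  0.8579496  -0.02771233] [-7.42810316 -6.02065098 -2.00673891] [-0.76138142  0.95095964 -0.14910809] 0.13346780473799688
```

View pics/c6.png

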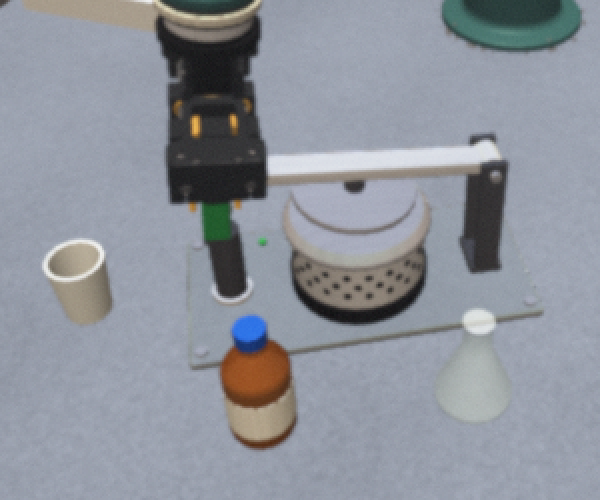

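The arm is rising free of the ball, with the lift force at a few newtons. I'll continue along the arc.

carry_out(
  targets=[
    [[-0.6,1.2,6.7,-1.3,-0.7,0,0],[-0.7,1.3,6.7,-1.3,-0.7,0,0],[-0.8,1.5,6.6,-1.3,-0.7,0,0],[-0.9,1.6,6.6,-1.3,-0.7,0,0],[-0.9,1.8,6.5,-1.3,-0.7,0,0],[-1.0,1.9,6.5,-1.3,-0.7,0,0],[-1.1,2.1,6.4,-1.3,-0.7,0,0],[-1.2,2.2,6.4,-1.3,-0.7,0,0]],
  ],
)

```text
clock: 6.47
eef_pos: [0.6926, -0.1147, 0.2423]
orientation: [0.127, 0.506, 0.849, -0.081]
force: [-6.5, -7.9, -1.9]
grip_width: 0.136
```

carry_out(
  targets=[
    [[-1.3,2.3,6.3,-1.3,-0.7,0,0],[-0.9,1.6,4.2,-0.9,-0.5,0,0],[0,0,0,0,0,0,0],[0,0,0,0,0,0,0],[0,0,0,0,0,0,0]],
  ],
)

```text
clock: 6.88
eef_pos: [0.6904, -0.1107, 0.2528]
orientation: [0.145, 0.504, 0.846, -0.092]
force: [-7.4, -8.6, -2.1]
grip_width: 0.128
```

```bash
cat > chk.py <<'E'
import sys
from h import *
from scipy.spatial.transform import Rotation as Ro
o=ctrl.get_obs();print(o['clock'],o['eef_pos'],o['force'],o['ft_torque'],o['grip_width'],abs(o['joint_velocities']).max())
M=Ro.from_quat(np.array(o['orientation'])[[1,2,3,0]]).as_matrix();print('tilt',np.degrees(np.arccos(-M[2,2])),M.round(3).tolist())
n=sys.argv[1]
snap('scene','s'+n);snap('wrist','w'+n);snap('top','t'+n)
a=cv2.imread(f'pics/s{n}.png')[130:380,110:410];b=cv2.imread(f'pics/w{n}.png')
cv2.imwrite(f'pics/c{n}.png',np.hstack([cv2.resize(a,(400,333),interpolation=3),cv2.resize(b,(400,333))]))
E
python3 chk.py 7
```

```text
6.8833 [ 0.69043502 -0.1107192   0.25277916] [-7.35522979 -8.58616971 -2.10135833] [-0.97886143  0.78383422 -0.45224938] 0.12821834881076719 0.004310162862977481
tilt 19.773757828486083 [[-0.449, 0.88, 0.154], [0.827, 0.474, -0.301], [-0.338, -0.008, -0.941]]
```

View pics/c7.png

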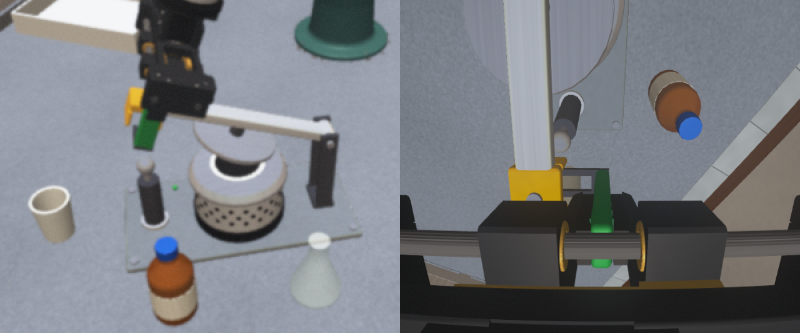

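```bash
python3 - <<'E'
from fit import *
c=load('w7');s=load('s7')
for th in [17,18,19,20,21]:
    t=np.radians(th)
    def P(x,y,z): return W(r.x,(x,.13+y*np.cos(t)+z*np.sin(t),.145+z*np.cos(t)-y*np.sin(t)))
    print(th,*[proj(c,P(x,-.237,.008))[0].round(1) for x in(-.02,.02)],proj(c,P(.0,-.26,.008))[0].round(1),proj(c,P(.053,-.26,.065))[0].round(1),'scene',proj(s,P(0,-.26,.008))[0].round(1),proj(s,P(.0,-.283,.008))[0].round(1))
a=cv2.imread('pics/w7.png')[200:420,150:420];b=cv2.imread('pics/s7.png')[170:270,190:310]
cv2.imwrite('pics/w7z.png',cv2.resize(a,None,fx=2.7,fy=2.7,interpolation=3));cv2.imwrite('pics/s7z.png',cv2.resize(b,None,fx=5,fy=5,interpolation=3))
E
```

```text
17 [180.7 237.2] [260.7 237.3] [224.4 280. ] [328.1 345.9] scene [218.8 209.3] [205.2 207.7]
18 [177.4 239.4] [259.2 239.6] [222.  283.4] [328.1 350.6] scene [219.3 207.2] [205.7 205.3]
19 [174.  241.6] [257.6 241.8] [219.4 286.8] [328.2 355.4] scene [220.  205.1] [206.3 203. ]
20 [170.4 243.7] [255.9 244. ] [216.7 290.3] [328.2 360.3] scene [220.6 203. ] [207.  200.6]
21 [166.5 245.8] [254.2 246.1] [213.8 293.7] [328.3 365.4] scene [221.3 200.9] [207.7 198.3]
```

View pics/w7z.png

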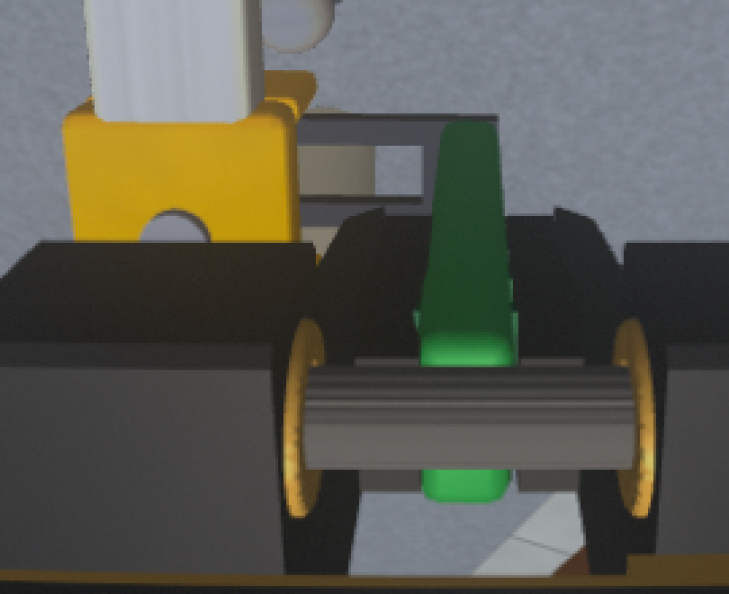

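View pics/s7z.png

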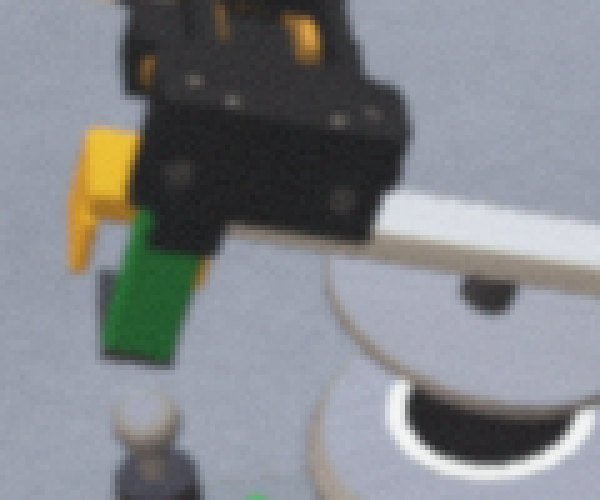

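carry_out(
  targets=[
    [[-0.4,0.7,1.7,-0.4,-0.2,0,0],[0,0,0,0,0,0,0],[0,0,0,0,0,0,0],[0,0,0,0,0,0,0],[0,0,0,0,0,0,0],[0,0,0,0,0,0,0],[0,0,0,0,0,0,0],[0,0,0,0,0,0,0],[0,0,0,0,0,0,0],[0,0,0,0,0,0,0]],
  ],
)

```text
clock: 7.87
eef_pos: [0.69, -0.1101, 0.2543]
orientation: [0.148, 0.504, 0.846, -0.094]
force: [-5.4, -9.2, -1.4]
grip_width: 0.138
```

```bash
python3 chk.py 8
```

```text
7.8667 [ 0.69004862 -0.11014176  0.25427316] [-5.41774771 -9.23329951 -1.35105302] [-0.89833869  0.82668503 -0.45042427] 0.13759362915465545 0.00198026873104234
tilt 20.197947444302763 [[-0.447, 0.881, 0.156], [0.825, 0.474, -0.308], [-0.345, -0.009, -0.939]]
```

View pics/c8.png

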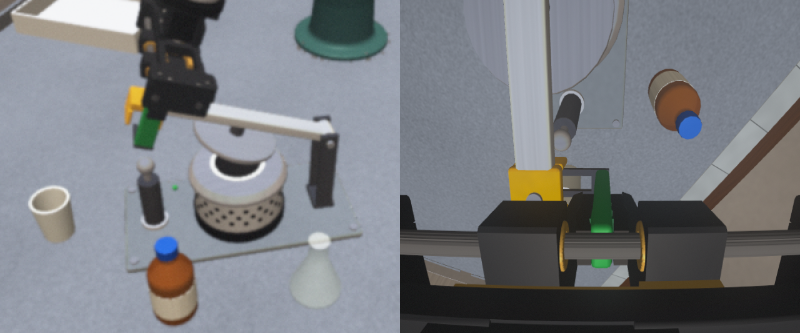

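The coupler is up and off the ball. The grip is steady at about 20°, and the bottle, flask and beaker haven't moved.

```bash
python3 -c "
from cell import ctrl
print(ctrl.hand_in())"
```

```text
the job is handed in; nothing more can be done
None
```

The bench heater is open, and the gripper was still holding the hold-down arm up at about 20° when I handed the job in.

I gripped the green tab at 40 N and pulled it about 22.7 mm away from the coupler. The wrist sideways force there was 9.7 N, which matches the spring. I then lifted along the hinge arc with the latch still pulled.

**Last checks, at about 7.9 s on the clock:**
- **Angle:** the tool was tilted 20.2° and its tip was about 88 mm higher than before the lift. The last detailed picture measurement, taken before a final nudge of about 0.4°, put the arm at roughly 19.5°.
- **Steadiness:** the joints were nearly still, the grip width was unchanged, and the wrist force was about 11 N.
- **Surroundings:** the pictures show the ball clear of the coupler and the bottle, flask and beaker where they stood. I judged this by eye, not by measurement.

**One reading I can't fully explain:** the wrist force had a sideways part of a few newtons along the arm. It probably comes from a slight mismatch with the true arc, and it is well under the limits.

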